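# Slide the serving board out over the cabinet edge

## Task

With the fingers, push the thin wooden board, the ceramic reamer plate riding on it, out over the front edge of the low cabinet until it overhangs by about 4 cm along its whole front side, so that someone can reach under it and carry it away. Only slide it flat on the cabinet top: lift or tip nothing, do not touch the reamer plate, and leave the glass jar, the lemon squeezer and the scraper where they are.

Things in the scene. Friction and masses are not known exactly. Their poses are not given: they have to be found in the camera images.
- cabinet: Low white cabinet with a level grey top, fixed, 30 mm above the robot's surface. Origin: a point on the top's upper front edge (not the cabinet's middle). x points out of the front, square to the straight front edge, away from the robot; y along the edge; z up. The top spans y = -560 to +760 mm and x = -510 to 0 mm (the front edge); the board and all loose things lie on it.
- board: Thin wooden board, 160 mm (x) by 260 mm (y), 10 mm thick, dark line round its rim, about 0.3 kg, loose and flat on the cabinet top, askew. Origin: centre of its underside. +x points roughly to the cabinet's front edge: long rear side at x = -80, long front side at x = +80 mm; z up. The cabinet top behind its rear side is bare, so fingertips can be set down there to push.
- board_front_left (a point): The corner of the board at x = +80, y = +130 mm of the board, at half its thickness. When this corner overhangs, its x in the cabinet's frame is positive and equals the overhang.
- board_front_right (a point): The corner of the board at x = +80, y = -130 mm of the board, at half its thickness. Overhang read as for the left corner.
- reamer: White ceramic reamer plate standing loose on the board: a shallow dish 108 mm across and 20 mm high on a 68 mm foot, with a ribbed cone in the middle to 47 mm and a small loop handle reaching 80 mm from the centre on its +x side (never to the board's rear), about 0.28 kg. Origin: centre of its underside; z up. It is within 55 mm of the board's centre and rides along if not jerked.
- jar: Glass storage jar with a hinged lid and wire spring clip, 96 mm across the glass and 155 mm high, standing on the cabinet top beside the board, 0.45 kg. Origin: centre of its underside; z up.
- squeezer: Aluminium hand lemon squeezer lying on the cabinet top beside the board, 76 mm wide, 52 mm high, 250 mm long; its round cup is at +x and its two handles run to -x. Origin: on the cabinet top, mid-length, under it.
- scraper: Red silicone scraper with a round wooden handle, 250 mm long, 52 mm wide, 16 mm high, lying on the cabinet top to the side; head at +x. Origin: on the cabinet top, mid-length, under it.

How it is judged:
By the outcome, as a careful person would: the job done as asked, in the order asked, and still so for the second after the job is handed in, with the robot touching nothing.
It also fails if it takes over 40 s, if anything falls off the work surface, if the arm or the gripper's body presses on something with over 40 N, if the wrist force passes 120 N, or if a joint passes its speed limit or range.

## Robot

A 6-joint arm with a two-finger parallel gripper is mounted at the origin on the work surface. World frame = base frame: x ahead of the robot, y to its left, z up, the work surface at z = 0. Lengths are in m, angles in rad, forces in N, time in s.
With the tool pointing down it reaches from about 0.325 to 0.775 m from the base axis. Payload 5.5 kg.
Tool frame: the origin (TCP) lies between the finger pads; the fingertips stand 8 mm ahead of it and the grasp point (between the pads) lies 11 mm behind it (tcp_to_tips is the distance from the TCP to the fingertips, in m); z points along the fingers, y is the line along which they close (so a half turn about z gives the same grasp; the last joint's range is limited). The gripper opens to 88 mm and grips with 3 to 60 N. Pads are 20 mm wide; open, the fingers measure 115 mm over their backs; the gripper's body (75 mm by 178 mm) begins 61 mm behind the grasp point.
Start: joints at [-1.228, 0.091, 1.231, -0, 1.82, -0.057], TCP at [0.234, -0.553, 0.231] pointing down, gripper open.
Joint ranges: [-2.87, 2.87], [-0.86, 2.18], [0.17, 2.46], [-1.51, 4.65], [0.06, 2.69], [-2.65, 2.65]. Speed limits (rad/s): [2.57, 2.57, 3.01, 3.14, 3.14, 3.14].

## Interface

Orientations are given as a unit quaternion [w, x, y, z].
In Python, from bench import * gives the robot as it stands. Calls block until the motion is done:
- move_to(position, orientation): joint-space move of the TCP to a pose.
- move_l(position, speed=0.15, orientation=None): straight line of the TCP; orientation=None keeps the orientation; speed is the mean speed in m/s.
- movej(angles): joint-space move.
- gripper_open() and close(): open the fingers fully, or close them until they stop; the grip force is fixed at half the most.
- hold(seconds).
- inverse_kinematics(position, orientation): joint angles nearest the present ones, or None.
- state(): the state.
- get_image(name): name is "scene" or "top" or "wrist"; returns a dict with "frame" (480x640x3 uint8, blue, green, red), "depth" (480x640 float32, m along the optical axis (not along the pixel's ray), 0 where there is no reading), "camera_matrix" (3x3 intrinsics, pixels), "k1" (the pictures are not rectified: a ray, as slopes to the right and down, at radius r is drawn at 1 + k1 r^2 times it, then the intrinsics apply), "view" (4x4, takes a point from world to camera coordinates). Camera axes: x right, y up, looking along -z (the intrinsics and any distortion apply to the point x, -y, -z); pixel columns grow to the right and rows downward; lengths in m; the calibration is good to about 2 mm. A picture is of the moment at which its call begins.
A pose or a line that the arm cannot do raises IKError and nothing moves.
- job_done(): hands the job in; it is judged then, once.
The state is a dict: "time": time; "joint_pos": joint angles; "dq": joint speeds; "joint_torque": joint torques, N m; "ee_pos": TCP position; "ee_rot": TCP orientation; "ft_force": force on the tool from outside, world axes, zero at the start; "moment": the same for the moment, N m; "finger_gap": finger opening in m; "finger_force": force on a finger pad.
Only numpy, scipy, OpenCV 4.12 (cv2) and the standard library are available. Lean on these libraries where they do the work, as an engineer would, in place of code of your own. Each camera call takes 0.05 s, during which the arm holds its last target. There are 200 camera calls.

## Working session

There is one attempt and no reset: what is moved stays moved. The work goes in short steps, each a Python script; the robot and the scene stay as the last script left them, time stands still between calls to the robot, and variables do not carry over. Pictures are saved under pics/ and viewed, at most 10 in all, crops included, and the job is handed in when it is done.

```bash
mkdir -p pics; ls; cat > h.py <<'E'
from bench import *
import numpy as np, cv2
def snap(n):
    im=get_image(n); np.savez('/tmp/%s.npz'%n,**{k:np.asarray(v) for k,v in im.items()}); return im
def load(n): return dict(np.load('/tmp/%s.npz'%n))
def ray(im,uv):
    K=im['camera_matrix']; p=np.array([(uv[0]-K[0,2])/K[0,0],(uv[1]-K[1,2])/K[1,1]]); s=p.copy()
    for _ in range(20): s=p/(1+float(im['k1'])*(s@s))
    return np.array([s[0],-s[1],-1.])
def w_depth(im,uv):
    d=im['depth'][int(round(uv[1])),int(round(uv[0]))]; T=np.linalg.inv(im['view']); return (T@np.append(ray(im,uv)*d,1))[:3]
def w_plane(im,uv,z):
    T=np.linalg.inv(im['view']); r=T[:3,:3]@ray(im,uv); o=T[:3,3]; return o+r*(z-o[2])/r[2]
E
python3 - <<'E'
from h import *
a=snap('top');b=snap('scene')
cv2.imwrite('pics/top.png',a['frame']);cv2.imwrite('pics/scene.png',b['frame'])
print(state()['time'],state()['ee_rot'],tcp_to_tips if 'tcp_to_tips' in globals() else '')
for im in(a,b): print(np.linalg.inv(im['view'])[:3,3])
E
```

```text
pics
0.1 [-8.63032178e-04  9.80084492e-01  1.98579016e-01 -1.36304814e-04] 0.008
[ 0.41190703 -0.04185378  1.19002809]
[ 1.47031327 -0.33865916  1.32522938]
```

View pics/top.png

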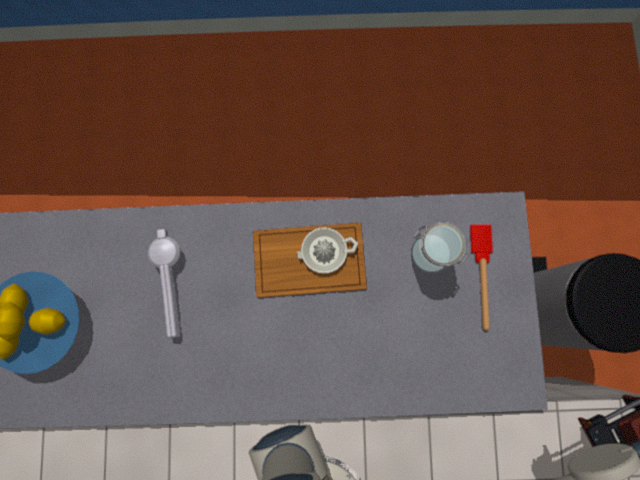

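View pics/scene.png

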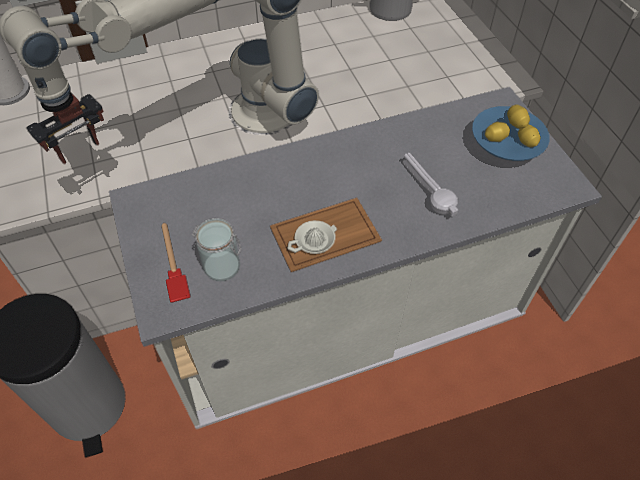

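The top view shows the board with corners near (253,230), (361,224), (366,290) and (257,297). The cabinet's front edge runs from about (0,212) to (524,193), the jar is at (440,245) and the squeezer is around (165,285). I'll enlarge this for exact corners.

```bash
python3 - <<'E'
from h import *
a=load('top')
c=a['frame'][190:310,225:395]; cv2.imwrite('pics/c1.png',cv2.resize(c,None,fx=4.6,fy=4.6,interpolation=cv2.INTER_CUBIC))
# front edge by depth step per column
pts=[]
for u in range(30,510,10):
    col=a['depth'][180:222,u]; j=np.where((col>0)&(col<1.25))[0]
    if len(j): pts.append(w_plane(a,(u,180+j[0]-.5),.03))
pts=np.array(pts); vx,vy,x0,y0=cv2.fitLine(pts[:,:2].astype(np.float32),cv2.DIST_HUBER,0,.01,.01).ravel()
print(len(pts),'edge dir',vx,vy,'x at y=0',x0-y0*vx/vy, 'yaw deg',np.degrees(np.arctan2(-vx*np.sign(vy),abs(vy))))
print('resid',np.abs((pts[:,0]-x0)*vy-(pts[:,1]-y0)*vx).max())
for p in [(253,230),(361,224),(366,290),(257,297)]: print(w_plane(a,p,.04),w_depth(a,p))
for p in [(330,340),(325,250),(422,268),(461,245),(440,240)]: print(w_depth(a,p))
E
```

```text
48 edge dir 0.013843169 -0.99990416 x at y=0 0.7088185 yaw deg 0.79318047
resid 0.003110663074902269
[0.63544192 0.13675061 0.04      ] [0.63578914 0.13702804 0.03821365]
[ 0.64287342 -0.12062864  0.04      ] [ 0.64524935 -0.12143899  0.02816979]
[ 0.48617906 -0.12631559  0.04      ] [ 0.48662059 -0.1268177   0.0331633 ]
[0.47651015 0.12751136 0.04      ] [0.47704428 0.12891165 0.03049167]
[ 0.37402295 -0.03955492  0.03145435]
[ 0.57617422 -0.03374802  0.08400731]
[ 0.53187839 -0.25565513  0.059585  ]
[ 0.56498236 -0.3170673   0.17813025]
[ 0.57619382 -0.27341903  0.18120517]
```

View pics/c1.png

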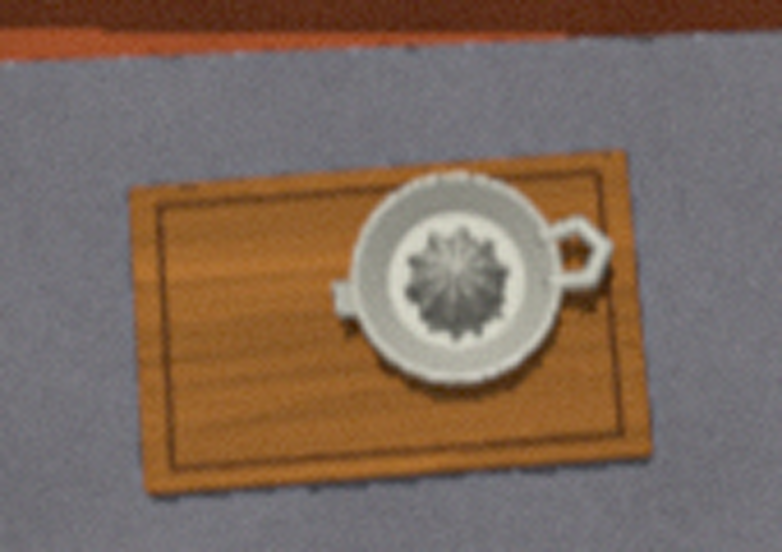

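The enlarged crop puts the board corners at FL (132,188), FR (626,150), RR (651,456) and RL (151,493). The reamer dish is at (457,278), right of centre. I'll compute the board pose and approach with the fingers open, so that two contact points can steer the yaw.

```bash
cat >> h.py <<'E'
def q(psi): return [0,np.cos(psi/2),np.sin(psi/2),0]
E
python3 - <<'E'
from h import *
a=load('top')
f=lambda p:w_plane(a,(225+p[0]/4.6-.4,190+p[1]/4.6-.4),.04)[:2]
FL,FR,RR,RL=map(f,[(132,188),(626,150),(651,456),(151,493)])
n=np.linalg.norm
print('sides',n(FL-FR),n(RL-RR),n(FL-RL),n(FR-RR)); print(FL,FR,RR,RL)
d=FL-FR+RL-RR; yaw=np.arctan2(-d[0],d[1]); c=(FL+FR+RR+RL)/4
r=w_plane(a,(225+457/4.6-.4,190+278/4.6-.4),.05)
print('yaw',np.degrees(yaw),c,'reamer',r)
e=w_plane(a,(225,203.5),.03),w_plane(a,(394.6,196.6),.03); print('edge',e)
ex=np.array([np.cos(yaw),np.sin(yaw)]); ey=np.array([-ex[1],ex[0]])
lat=.5*(r[:2]-c)@ey; back=c-.08*ex+lat*ey
pre=back-.04*ex; print('back',back,'pre',pre,'lat',lat)
np.savez('/tmp/b.npz',yaw=yaw,back=back,c=c)
s=state();p=s['ee_pos']
move_l([p[0]+.05,p[1]+.1,.32],.2)
move_to([.36,-.2,.32],q(yaw))
move_to([*pre,.12],q(yaw))
print(state()['time'],state()['ee_pos'],state()['joint_pos'])
move_l([*pre,.03+.003+.008],.08)
s=state();print(s['time'],s['ee_pos'],s['ft_force'],s['finger_gap'])
cv2.imwrite('pics/top2.png',snap('top')['frame'][150:390,200:520].repeat(2,0).repeat(2,1)); w=snap('wrist'); cv2.imwrite('pics/w.png',w['frame'])
E
```

```text
sides 0.2564224410108257 0.25351954942083876 0.15756366084666484 0.15826737218022466
[0.63428408 0.13604476] [ 0.6472405  -0.12005014] [ 0.48911348 -0.12671405] [0.47700879 0.12651636]
yaw 2.8169407545353127 [0.56191171 0.00394923] reamer [ 0.58120939 -0.03103725  0.05      ]
edge (array([0.70480368, 0.20652237, 0.03      ]), array([ 0.71031235, -0.20525261,  0.03      ]))
back [ 0.48289035 -0.01790699] pre [ 0.44293869 -0.01987279] lat -0.017946296928629514
3.0917 [ 0.44354981 -0.02084009  0.12121515] [-1.23226821e-01 -3.35820376e-01  1.81682456e+00 -4.79549226e-04
  1.65883993e+00  1.39933621e+00]
4.2333 [ 0.44338188 -0.01991635  0.04166862] [ 0.1693181   0.00648569 -0.03003711] 0.08762869210164952
```

View pics/w.png

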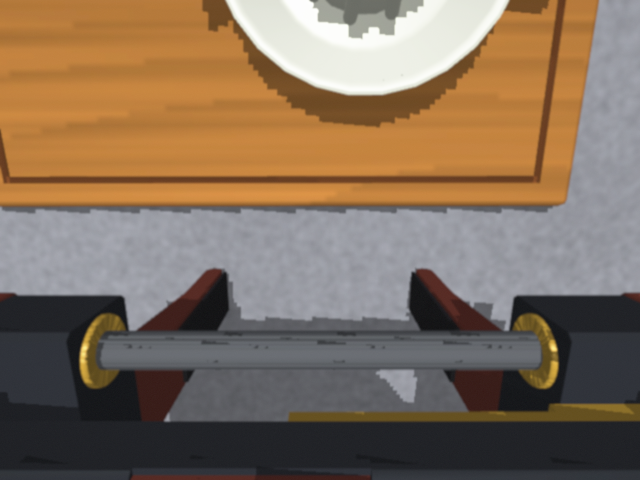

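View pics/top2.png

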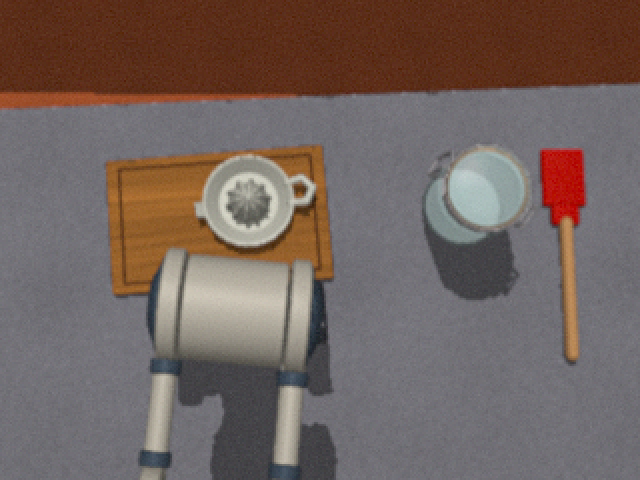

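The wrist view shows both fingertips (225,275) and (425,275) behind the rear side. That side is level in the image at row 205, so the tool's yaw matches the board's. The top view confirms nothing has moved. Next I'll feel for contact, then push while turning to the edge's yaw.

```bash
python3 - <<'E'
from h import *
b=np.load('/tmp/b.npz'); yaw=float(b['yaw']); ex=np.array([np.cos(yaw),np.sin(yaw)])
p0=b['back']-.04*ex; z=.041
move_l([*(p0+.018*ex),z],.05)
s=.018
while s<.05:
    s+=.002; move_l([*(p0+s*ex),z],.03)
    f=state()['ft_force']; print(round(s,3),f.round(2) if hasattr(f,'round') else f)
    if np.dot(f[:2],ex)<-1.0: break
p=np.array(state()['ee_pos']); print('contact',p,state()['time'])
psi=np.radians(.87); nx=np.array([np.cos(psi),np.sin(psi)])
# remaining travel: rear side at contact -> edge-0.12 ; do all but 20 mm
g=.7075-p[1]*np.tan(psi)  # edge x near this y (mean of fits)
off=np.dot(b['back']-p[:2],ex); print('finger lead est',off)
D=(g-.12)-(p[0]+off)/1.0; print('travel',D)
t=p[:2]+nx*(D-.02)
move_l([*t,z],.035,q(psi))
s=state();print(s['time'],s['ee_pos'],s['ft_force'])
im=snap('top'); w=snap('wrist'); v=w['frame']
cv2.imwrite('pics/c3.png',cv2.resize(im['frame'][170:290,225:395],None,fx=4.6,fy=4.6,interpolation=cv2.INTER_CUBIC)); cv2.imwrite('pics/w3.png',v)
E
```

```text
0.02 [-0.85 -0.2  -0.25]
0.022 [-0.33  0.2  -0.72]
0.024 [-0.5   0.76  0.28]
0.026 [-0.35 -0.34  0.65]
0.028 [ 0.59 -0.03 -0.49]
0.03 [-0.18  0.84  0.48]
0.032 [-3.84  0.62  1.8 ]
contact [ 0.47455637 -0.01827887  0.0409421 ] 6.5917
finger lead est 0.008342190645737014
travel 0.10487901720088061
9.1583 [ 0.55938238 -0.0169808   0.04097027] [-3.16914934 -0.60871599 -0.37326363]
```

View pics/c3.png

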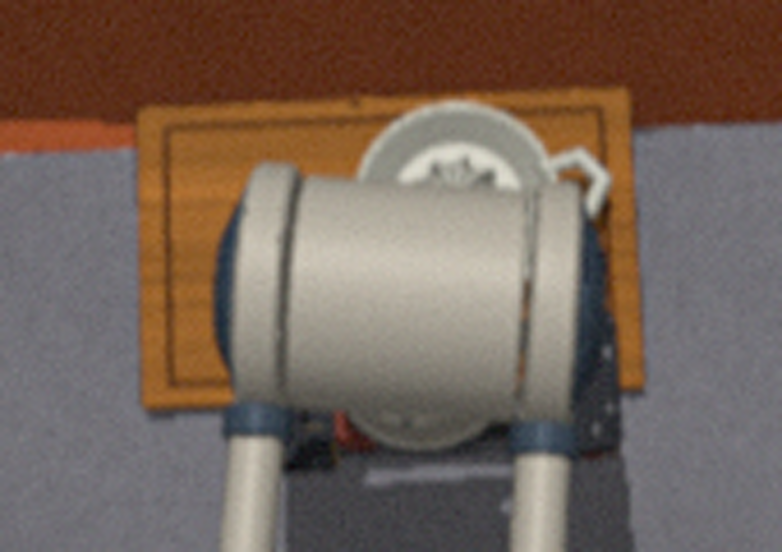

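The board's front side now runs from FL (138,107) to FR (630,88). The cabinet edge runs from (0,153) through (138,148) on the left and (636,128) to (782,122) on the right. I'll convert these to overhangs.

```bash
python3 - <<'E'
from h import *
a=load('top')
f=lambda p,z:w_plane(a,(225+p[0]/4.6-.4,170+p[1]/4.6-.4),z)[:2]
FL,FR=f((138,107),.04),f((630,88),.04)
# edge line: least squares on colour-independent points read, plus depth step
A=np.array([f(p,.03) for p in [(0,153),(138,148),(636,128),(782,122)]]); k=np.polyfit(A[:,1],A[:,0],1)
print(FL,FR,k,'deg',np.degrees(np.arctan(-k[0])))
for P in(FL,FR): print('overhang',(P[0]-np.polyval(k,P[1]))*np.cos(np.arctan(k[0])))
d=FL-FR; print('board yaw',np.degrees(np.arctan2(-d[0],d[1])),'len',np.linalg.norm(d))
# subpixel edge from gray gradient (grabcut-free): strongest gradient per column, off the board
g=cv2.GaussianBlur(a['frame'],(3,3),0).astype(float); s=g[...,0]-g[...,2]  # blue-red: floor negative
pts=[]
for u in list(range(60,245,3))+list(range(370,515,3)):
    c=s[185:222,u]; j=np.where((c[:-1]<-8)&(c[1:]>=-8))[0]
    if len(j): j=j[-1]; pts.append(w_plane(a,(u,185+j+(-8-c[j])/(c[j+1]-c[j])),.03)[:2])
pts=np.array(pts); vx,vy,x0,y0=cv2.fitLine(pts.astype(np.float32),cv2.DIST_HUBER,0,.01,.01).ravel(); m=vx/vy
print(len(pts),'edge deg',np.degrees(np.arctan(-m)),'x(y=0)',x0-y0*m,'resid',np.std(pts[:,0]-x0-(pts[:,1]-y0)*m))
for P in(FL,FR): print('overhang2',P[0]-x0-(P[1]-y0)*m)
E
```

```text
[0.72661522 0.13290892] [ 0.72948071 -0.12529101] [-0.01245248  0.70886309] deg 0.7134375555209431
overhang 0.019405666657077554
overhang 0.01905595480152642
board yaw 0.6358396065348825 len 0.25821583889814065
111 edge deg 0.8323994 x(y=0) 0.7062976 resid 0.0004025747987421494
overhang2 0.02224868664255364
overhang2 0.021362755167458527
```

The overhang is about 20 mm and parallel to the edge. I'll push 19.5 mm more, back off and check.

```bash
python3 - <<'E'
from h import *
psi=np.radians(.87); nx=np.array([np.cos(psi),np.sin(psi)])
p=np.array(state()['ee_pos'])[:2]
t=p+nx*.0195; move_l([*t,.041],.025)
t=t-nx*.05; move_l([*t,.041],.06)
move_l([*t,.2],.15); move_to([.36,-.2,.32],q(psi))
s=state();print(s['time'],s['ee_pos'])
im=snap('top')
cv2.imwrite('pics/c4.png',cv2.resize(im['frame'][170:290,225:395],None,fx=4.6,fy=4.6,interpolation=cv2.INTER_CUBIC))
cv2.imwrite('pics/s4.png',snap('scene')['frame'])
E
```

```text
13.4417 [ 0.36042206 -0.19964922  0.3190025 ]
```

View pics/c4.png

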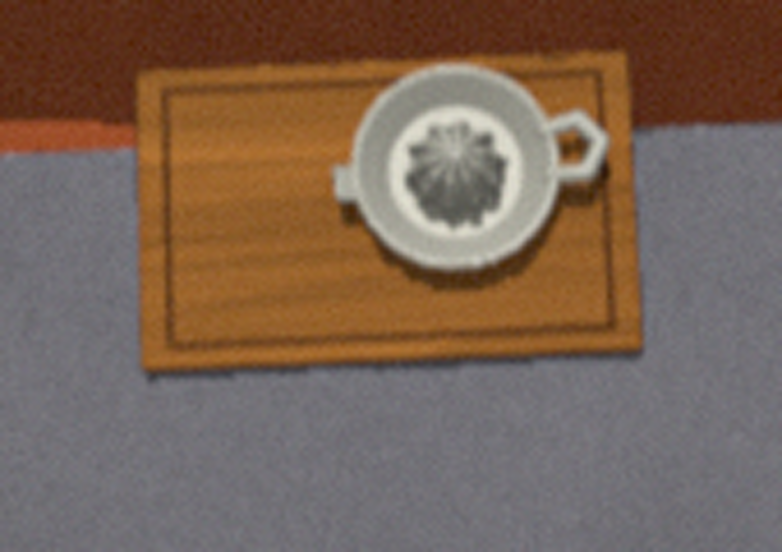

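View pics/s4.png

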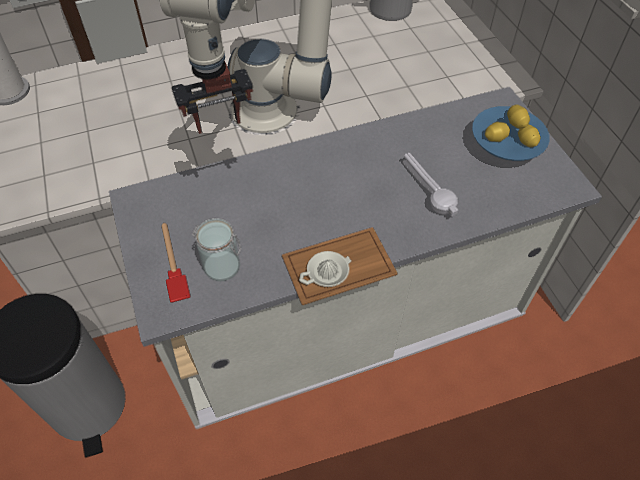

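The crop shows FL at (138,72) and FR at (627,52), each about 35 crop pixels (18–19 mm) further out than before. That makes the overhang about 39–40 mm on both corners. In the scene view the reamer is still on the board and the jar, squeezer and scraper haven't moved.

```bash
python3 -c "
from h import *
a=load('top')
for p in [(138,72),(627,52),(641,350),(147,370)]:
    P=w_plane(a,(225+p[0]/4.6-.4,170+p[1]/4.6-.4),.04); print(P[0]-(.7075-.0137*P[1]))
print(job_done())"
```

```text
0.03995211052389014
0.039858953941382946
-0.11871772426878024
-0.11875624192710621
the job is handed in; nothing more can be done
None
```

The job is handed in: the board now overhangs the cabinet's front edge by about 40 mm at both front corners, measured from the top camera. The reamer plate stayed on the board, the jar, squeezer and scraper did not move, and the robot's clock read about 13.5 s of the 40 s allowed.

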